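# Stir the deburring media in the pit bowl

## Robot

A 6-joint arm with a two-finger parallel gripper is mounted at the origin on the work surface. World frame = base frame: x ahead of the robot, y to its left, z up, the work surface at z = 0. Lengths are in mm, angles in rad, forces in N, time in s.
With the tool pointing down it reaches from about 375 to 925 mm from the base axis. Payload 5.7 kg.
Tool frame: the origin (TCP) lies at the very end of the fingers, on their centre line; the grasp point (between the pads) lies 19 mm behind it; z points along the fingers, y is the direction in which the jaws open and shut (so a half turn about z gives the same grasp; the last joint's range is limited). The gripper opens to 85 mm and grips with 20 to 120 N. Pads are 22 mm wide; open, the fingers measure 114 mm over their backs; the gripper's body (76 mm by 85 mm) begins 54 mm behind the grasp point. The pads swing forward as they close: fully open they stand 13 mm farther back than shut.
Start: joints at [1.008, 0.359, 1.51, -0, 1.272, -0.115], TCP at [259.779, 540.813, 231.267] pointing down, gripper open.
Joint ranges: [-2.97, 2.97], [-1.01, 2.36], [0.21, 2.38], [-0.96, 4.11], [0.2, 2.71], [-2.98, 2.98]. Speed limits (rad/s): [2.39, 2.39, 3.14, 3.14, 3.14, 3.14].

## Interface

Orientations are given as a unit quaternion [w, x, y, z].
In Python, from cell import bot gives the robot as it stands.
- The arm moves only by the tool send_rows, never from a script. Its argument "series" is a list of rows, each a list of 2 entries, a list of its own where there are three numbers: the shift along the tool's x, y, z in units of 30 mm (1.0 is 30 mm), then the turn about the tool's z in degrees. A call has 1 to 12 rows; each row shifts and turns the commanded pose from where the row before left it, along the tool's axes as they then stand; what a row does not reach is not made up. A row lasts 1/10 s, in which the tool goes at most 50 mm and 8.59 degrees, less where a joint would pass 70% of its speed; a pose out of reach is approached as far as the arm can. A call is refused whole if a number of a shift passes 1 or a number of a turn 8.59, either way. A call with a gripper value outside its range is refused whole. "jaw" is the finger opening in mm, from 0 to 85.4, set as the call begins (left out, the last holds). The fingers move at their own pace and stop on an object; "squeeze" is the grip in N (left out, the last holds). Time passes only in rows, so rows that do not move let the fingers close. It gives the time, the measured TCP pose, the force and the opening at its end, in the units of the state.
- bot.get_obs(): the state, without advancing time (a new reading comes with each control period).
- bot.grab_frame(name): name is "scene" or "side" or "wrist"; returns the picture (420x560x3 uint8, red, green, blue); there is no depth.
- bot.camera_model(name): a dict with "camera_matrix" (3x3 intrinsics, pixels), "rvec" (rotation vector, rad) and "tvec" (3), from world to camera coordinates, as OpenCV has them. Camera axes: x right, y down, z forward; pixel columns grow to the right and rows downward; lengths in mm; the calibration is good to about 2 mm. A picture is of the moment at which its call begins: read the wrist's pose just before it. camera_model takes no time and is no camera call; for the wrist camera it gives the pose at the moment of the call.
- bot.sign_off(): hands the job in, once; it reports no verdict.
The state is a dict: "t": time; "joints": joint angles; "joint_vel": joint speeds; "effort": joint torques, N m; "position": TCP position; "eef_rot": TCP orientation; "force": force on the tool from outside, world axes, zero at the start; "wrist_torque": the same for the moment, N m; "opening": opening from 0.0 (shut) to 1.0 (fully open).
Only numpy, scipy, OpenCV 4.12 (cv2) and the standard library are available. Lean on these libraries where they do the work, as an engineer would, in place of code of your own. Each camera call takes 0.05 s, during which the arm holds its last target.

## Task

Take the blue-handled stirring rod out of the tool rack and stir the deburring beads in the steel bowl with it, tip down near the bottom, round and round the bowl; about three full turns in one direction, some way out from the middle, are plenty, and both orange beads must get shifted well away from where they lay. Keep the orange beads in the bowl, and finish by standing the rod back in the rack hole it came from.

Things in the scene. Friction and masses are not known exactly. Their poses are not given: they have to be found in the camera images.
- stir_rod: Stirring rod, 160 mm long, 100 g, upright in one of the rack's holes. Aluminium shaft 16 mm in diameter, up to 100 mm above the tip (lowest 8 mm tapers to 10 mm across); above it a square blue handle 24 x 24 mm, from 100 to 160 mm above the tip. Origin: centre of the tip's end; z runs up the rod to the handle; x and y square to the handle's flat sides.
- rack: Fixed black tool block, 70 mm (x) by 240 mm (y) by 70 mm high, its row of holes pointing roughly away from the robot; origin under its middle. Three upright holes along its y axis at -85, 0 and 85 mm, 21 mm in diameter, 4 mm chamfer at the mouth, 55 mm deep: a tool's tip stands 15 mm above the table. The rod may be in any; a red round-handled nut driver and a wooden-handled file stand in the others.
- bowl: Steel bowl of white and orange beads, fixed to the bench (the like bowl of brass spacers is not needed). 60 mm high, outer radius 78 mm at the foot, 84 at the rim, wall 4 mm, inner floor flat, 5 mm above the table. Origin: centre of its underside, z up. Ten beads in one loose layer: four, two of them orange, centred 28 mm from the middle, six 56 mm from it; the middle is free, 15 mm in radius.
- orange_a: One of the two orange beads in the bowl: a chunky plastic pellet, upright round barrel 22 mm in diameter and 18 mm tall, 14 g. Origin: centre of its underside, z up its axis.
- orange_b: The other orange bead, the same size; on the opposite side of the bowl's middle.

How it is judged (in metres and radians):
On the way, in this order (a step that is already met when the one before it is completed fails the run):
1. the rod's tip, in the bowl and under 22 mm above the table, is more than 12 mm from the bowl's middle on the bowl's own +x side (horizontal distance between stir_rod and bowl below 0.07 m and height (world z) of stir_rod below 0.022 m and x of stir_rod in the frame of bowl above 0.012 m).
2. still as low, the tip comes round to the -x side (over 12 mm from the middle, within 10 mm of the x axis sideways) (horizontal distance between stir_rod and bowl below 0.07 m and height (world z) of stir_rod below 0.022 m and x of stir_rod in the frame of bowl below -0.012 m and y of stir_rod in the frame of bowl between -0.01 and 0.01 m).
3. still as low, the tip comes round to the bowl's +y side (over 12 mm) (horizontal distance between stir_rod and bowl below 0.07 m and height (world z) of stir_rod below 0.022 m and y of stir_rod in the frame of bowl above 0.012 m).
4. still as low, the tip is on the bowl's -y side (over 12 mm), with both orange beads more than 12 mm from where they lay at the start (horizontal distance between stir_rod and bowl below 0.07 m and height (world z) of stir_rod below 0.022 m and y of stir_rod in the frame of bowl below -0.012 m and distance of each of orange_a, orange_b from where it was at the start of the episode above 0.012 m).
At the end, for the whole second after the job is handed in: The stirring rod stands in its own rack hole again, its tip within 15 mm of where it started and the rod within 10 degrees of upright, at rest; both orange beads lie at rest in the bowl (within 78 mm of its middle and below its rim) (horizontal distance between each of orange_a, orange_b and bowl below 0.078 m and height (world z) of each of orange_a, orange_b below 0.06 m and linear speed of each of orange_a, orange_b, stir_rod below 0.03 m/s and distance of stir_rod from where it was at the start of the episode below 0.015 m and angle between stir_rod's own z axis and vertical below 0.175 rad); the robot touches nothing.
It also fails if it takes over 70 s, if anything falls off the work surface, if the arm or the gripper's body presses on something with over 40 N, if the wrist force passes 120 N, or if a joint passes its speed limit or range.

## Working session

There is one attempt and no reset: what is moved stays moved. The work goes in short steps, Python scripts to look and compute and a tool call to move; the robot and the scene stay as the last step left them, time stands still between calls to the robot, and variables do not carry over. Pictures are saved under pics/ and viewed, and the job is handed in when it is done.

Besides the shell and the picture viewer there is one more tool, called after "Emit:" as name([rows], argument=value, ...), one row to a line, values as JSON. send_rows: Moves the arm, as the interface text tells. Its arguments: {"type":"object","properties":{"series":{"type":"array"},"jaw":{"type":"number"},"squeeze":{"type":"number"}},"required":["series"]}

```bash
ls; mkdir -p pics
python3 - <<'E'
from cell import bot
import cv2
o=bot.get_obs();print({k:o[k] for k in('t','position','eef_rot','force','opening')})
for n in("scene","side","wrist"):
    m=bot.camera_model(n);print(n,m)
    f=bot.grab_frame(n);cv2.imwrite(f"pics/{n}0.png",f[:,:,::-1])
E
```

```text
pics
{'t': 0.0, 'position': array([259.44962062, 540.26014946, 230.45439255]), 'eef_rot': array([-3.02727537e-04,  2.22028221e-01,  9.75039813e-01, -8.60768411e-04]), 'force': array([-0.0790418 , -0.29370113, -0.54606257]), 'opening': 1.0019062766274711}
scene {'camera_matrix': array([[381.11819019,   0.        , 280.58531517],
       [  0.        , 381.11819019, 206.62553036],
       [  0.        ,   0.        ,   1.        ]]), 'rvec': array([ 1.8596064 ,  1.9033611 , -0.57592005]), 'tvec': array([ -81.42699102, -413.16974144, 1057.46969816])}
side {'camera_matrix': array([[485.26651474,   0.        , 276.33539114],
       [  0.        , 485.26651474, 210.23269889],
       [  0.        ,   0.        ,   1.        ]]), 'rvec': array([ 2.33853661, -0.48531498,  0.18445388]), 'tvec': array([-454.3690284 ,  239.45766261,  973.46193833])}
wrist {'camera_matrix': array([[318.82781023,   0.        , 273.71016603],
       [  0.        , 318.82781023, 204.61366803],
       [  0.        ,   0.        ,   1.        ]]), 'rvec': array([-2.43998845, -1.53505359, -0.22397036]), 'tvec': array([-599.76610332,  -37.97316627,  380.88784218])}
```

View pics/scene0.png

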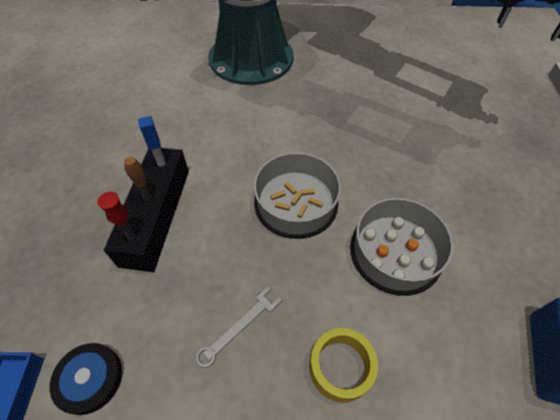

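View pics/side0.png

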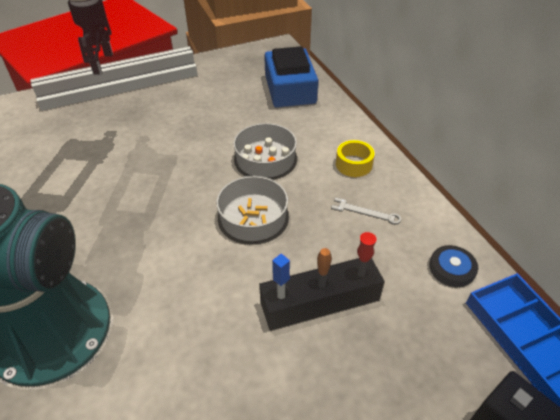

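View pics/wrist0.png

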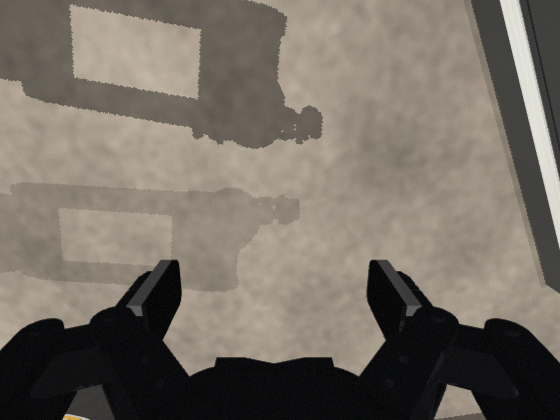

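The scene view shows the blue handle at about (150,133), in the rack hole nearest the robot. The bead bowl is at about (404,245), with orange beads at (383,251) and (412,244). In the side view the blue handle is at (281,268) and the bead bowl at (265,150).

```bash
cat > h.py <<'E'
import numpy as np,cv2
from cell import bot
def cam(n):
    m=bot.camera_model(n);K=np.array(m['camera_matrix']);R=cv2.Rodrigues(np.array(m['rvec']))[0];t=np.array(m['tvec']);return K,R,t
def ray(n,uv,c=None):
    K,R,t=c or cam(n);d=R.T@np.linalg.inv(K)@np.array([*uv,1.]);return -R.T@t,d/np.linalg.norm(d)
def onz(n,uv,z,c=None):
    o,d=ray(n,uv,c);return o+d*(z-o[2])/d[2]
def tri(a,ua,b,ub):
    o1,d1=ray(a,ua);o2,d2=ray(b,ub)
    s=np.linalg.lstsq(np.c_[d1,-d2],o2-o1,rcond=None)[0]
    p,q=o1+s[0]*d1,o2+s[1]*d2;return (p+q)/2,np.linalg.norm(p-q)
def proj(n,p):
    K,R,t=cam(n);x=K@(R@np.asarray(p)+t);return x[:2]/x[2]
def big(mask,k=1):
    c,_=cv2.findContours(mask.astype(np.uint8),cv2.RETR_EXTERNAL,cv2.CHAIN_APPROX_NONE)
    return sorted(c,key=cv2.contourArea)[::-1][:k]
E
python3 - <<'E'
from h import *
np.set_printoptions(precision=1,suppress=True)
I={n:cv2.cvtColor(cv2.imread(f'pics/{n}0.png'),cv2.COLOR_BGR2HSV) for n in('scene','side')}
box={'scene':(130,110,170,160),'side':(268,250,295,290)}
cen={}
for n,h in I.items():
    m=((h[:,:,0]>100)&(h[:,:,0]<125)&(h[:,:,1]>150)&(h[:,:,2]>50))
    z=np.zeros_like(m);x0,y0,x1,y1=box[n];z[y0:y1,x0:x1]=1
    c=big(m&z)[0];M=cv2.moments(c);cen[n]=(M['m10']/M['m00'],M['m01']/M['m00']);print(n,cen[n],cv2.contourArea(c),cv2.boundingRect(c))
print('handle',tri('scene',cen['scene'],'side',cen['side']))
h=I['scene'];m=((h[:,:,0]<16)&(h[:,:,1]>170)&(h[:,:,2]>120));m[:,:350]=0
for c in big(m,4):
    M=cv2.moments(c)
    if M['m00']>5:
        u=(M['m10']/M['m00'],M['m01']/M['m00']);print('orange',u,M['m00'],onz('scene',u,16))
for n in I:
    im=cv2.imread(f'pics/{n}0.png')
    b={'scene':(90,100,470,310),'side':(200,110,400,340)}[n]
    s={'scene':2.1,'side':2.6}[n]
    cv2.imwrite(f'pics/{n}_crop.png',cv2.resize(im[b[1]:b[3],b[0]:b[2]],None,fx=s,fy=s,interpolation=cv2.INTER_CUBIC))
E
```

```text
scene (149.04126101066294, 132.41631896152063) 359.5 (139, 117, 21, 33)
side (282.0229007633588, 265.89143341815094) 196.5 (273, 255, 16, 29)
handle (array([ 444.8, -146. ,  151.7]), np.float64(0.8891679578702888))
orange (382.84502923976606, 249.859649122807) 57.0 [599.5 283.4  16. ]
orange (412.5705705705705, 243.88588588588587) 55.5 [585.5 340.9  16. ]
```

View pics/scene_crop.png

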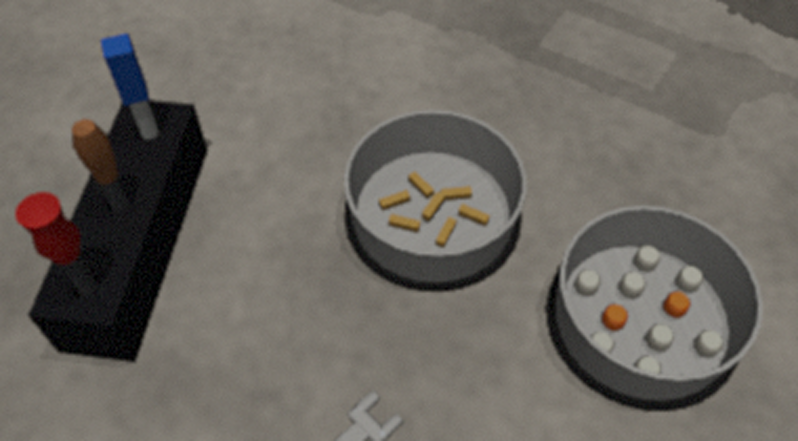

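View pics/side_crop.png

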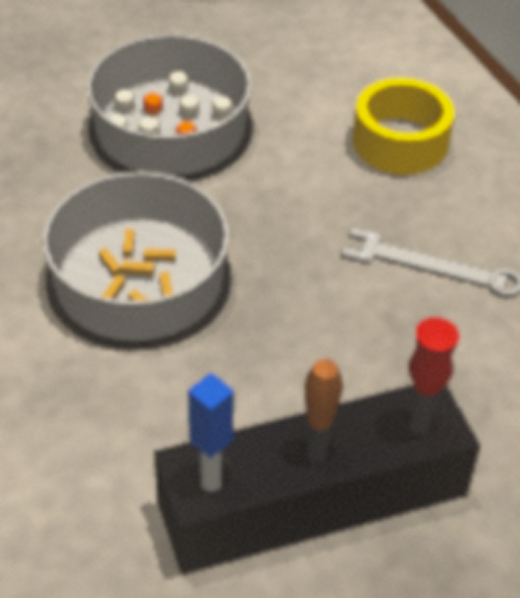

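Run:
```python
from h import *
from scipy.spatial.transform import Rotation as Ro
np.set_printoptions(precision=2,suppress=True)
o=bot.get_obs();q=o['eef_rot'];T=Ro.from_quat([q[1],q[2],q[3],q[0]]).as_matrix();p=np.array(o['position']);print(o['t'],p);print(T)
K,R,t=cam('wrist');C=-R.T@t;print('cam in tool',T.T@(C-p));print('optical axis in tool',T.T@R[2],'right',T.T@R[0],'tcp px',proj('wrist',p))
# bowl rim: project circle for check around (592,312,60)
for n in('scene','side'):
    im=cv2.imread(f'pics/{n}0.png')
    for (x,y,z,r,col) in((592.5,312,60,84,(0,255,0)),(592.5,312,0,78,(255,0,255)),(592.5,312,5,74,(255,255,0))):
        pts=np.array([proj(n,(x+r*np.cos(a),y+r*np.sin(a),z)) for a in np.linspace(0,6.3,60)]);cv2.polylines(im,[pts.round().astype(int)],True,col,1)
    for dx,dy,z in((0,0,70),):
        u=proj(n,(444.8,-146,70)).round().astype(int);cv2.circle(im,tuple(u),2,(0,255,0),-1)
    b={'scene':(90,100,470,310),'side':(200,110,400,340)}[n]
    s={'scene':2.1,'side':2.6}[n]
    cv2.imwrite(f'pics/{n}_chk.png',cv2.resize(im[b[1]:b[3],b[0]:b[2]],None,fx=s,fy=s,interpolation=cv2.INTER_CUBIC))
# rack top corners in scene crop
for uv in((131,101),(196,106),(106,322),(34,315)):
    print('racktop',onz('scene',(uv[0]/2.1+90,uv[1]/2.1+100),70))
for uv in((157,450),(449,383),(478,446),(180,519)):
    print('racktop side',onz('side',(uv[0]/2.6+200,uv[1]/2.6+110),70))
print('handle top scene');
for uv in((102,40),(128,35),(133,48),(108,53)): print(onz('scene',(uv[0]/2.1+90,uv[1]/2.1+100),175))
print('handle top side')
for uv in((190,390),(211,374),(233,389),(212,407)): print(onz('side',(uv[0]/2.6+200,uv[1]/2.6+110),175))
```

```text
0.15 [259.51 540.38 230.64]
[[-0.9   0.43 -0.  ]
 [ 0.43  0.9  -0.  ]
 [ 0.   -0.   -1.  ]]
cam in tool [  73.87    1.21 -143.34]
optical axis in tool [-0.29 -0.    0.96] right [-0.  1.  0.] tcp px [271.63 263.14]
racktop [ 407.94 -170.23   70.  ]
racktop [ 412.62 -106.7    70.  ]
racktop [ 644.89 -140.48   70.  ]
racktop [ 640.09 -199.41   70.  ]
racktop side [ 413.07 -110.81   70.  ]
racktop side [ 650.59 -144.05   70.  ]
racktop side [ 639.19 -205.44   70.  ]
racktop side [ 405.67 -173.97   70.  ]
handle top scene
[ 436.35 -160.08  175.  ]
[ 429.74 -139.72  175.  ]
[ 445.02 -132.32  175.  ]
[ 451.44 -151.65  175.  ]
handle top side
[ 428.04 -143.2   175.  ]
[ 446.96 -136.14  175.  ]
[ 455.58 -154.28  175.  ]
[ 436.09 -162.63  175.  ]
```

View pics/scene_chk.png

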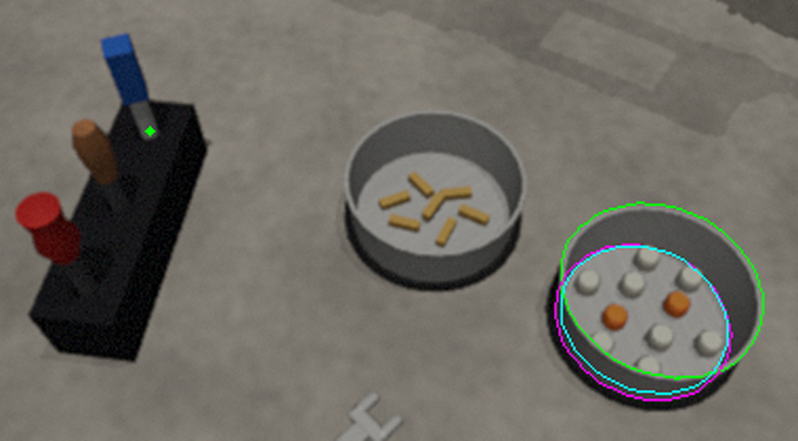

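View pics/side_chk.png

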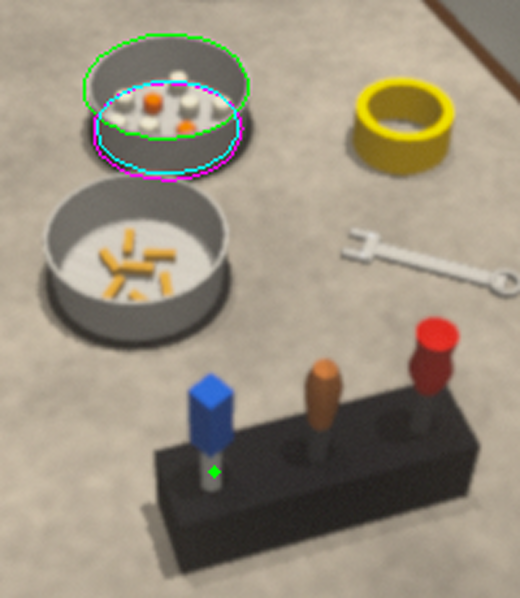

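Emit:
send_rows([
  [[-0.95,-0.15,-0.14],0],
  [[-0.95,-0.15,-0.14],0],
  [[-0.95,-0.15,-0.14],0],
  [[-0.95,-0.15,-0.14],0],
  [[-0.95,-0.15,-0.14],0],
  [[-0.95,-0.15,-0.14],0],
  [[-0.95,-0.15,-0.14],0],
], jaw=60)

```text
t: 0.85
position: [426.7, 425.1, 260.6]
eef_rot: [-0.0, 0.222, 0.975, -0.0]
force: [-0.4, -0.1, -0.4]
opening: 0.704
```

Emit:
send_rows([
  [[-0.95,-0.15,-0.14],0],
  [[-0.95,-0.15,-0.14],0],
  [[-0.95,-0.15,-0.14],0],
  [[-0.95,-0.15,-0.14],0],
  [[-0.95,-0.15,-0.14],0],
  [[-0.95,-0.15,-0.14],0],
  [[-0.95,-0.15,-0.14],0],
  [[0,0,0],0],
  [[0,0,0],0],
])

```text
t: 1.75
position: [592.2, 310.8, 289.5]
eef_rot: [-0.001, 0.223, 0.975, -0.0]
force: [0.8, 0.1, 0.6]
opening: 0.701
```

Run:
```python
from h import *
o=bot.get_obs();print(o['t'],o['position'],o['joints'],o['opening'])
f=bot.grab_frame('wrist');cv2.imwrite('pics/wrist1.png',f[:,:,::-1])
```

```text
1.75 [592.24919823 310.81833506 289.50732416] [ 3.79911336e-01  4.18573040e-01  1.27063222e+00  3.44823463e-04
  1.45349201e+00 -7.41772336e-01] 0.7011797155397059
```

View pics/wrist1.png

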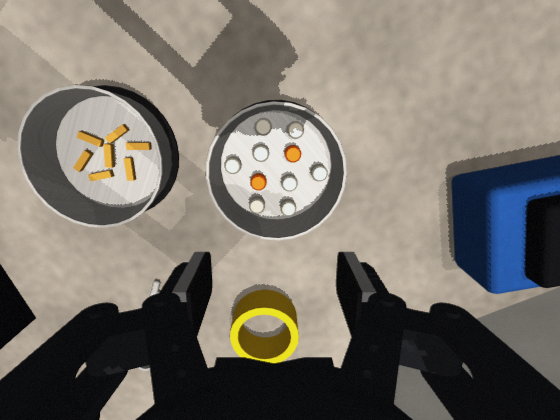

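The wrist view shows the bead bowl rim spanning about (206–346, 101–239), with orange beads at (293,154) and (258,182). Next I measure the bowl centre by fitting the rim.

Run:
```python
from h import *
np.set_printoptions(precision=1,suppress=True)
im=cv2.imread('pics/wrist1.png');h=cv2.cvtColor(im,cv2.COLOR_BGR2HSV)
c=cam('wrist')
m=((h[:,:,0]<18)&(h[:,:,1]>170)&(h[:,:,2]>120));m[:,:200]=0;m[230:]=0
P=[]
for k in big(m,2):
    (u,v),r=cv2.minEnclosingCircle(k);p=onz('wrist',(u,v),20,c);P.append(p);print('orange',(u,v),r,p)
P=np.array(P);print('mid',P.mean(0),np.linalg.norm(P[0]-P[1]))
g=cv2.cvtColor(im,cv2.COLOR_BGR2GRAY)
# rim: outer edge, search radially inward from outside for bright thin ring
pts=[]
for a in np.arange(0,2*np.pi,0.1):
    d=np.array([np.cos(a),np.sin(a)]);rr=np.arange(60,80,.5)
    prof=np.array([cv2.getRectSubPix(g.astype(np.float32),(1,1),tuple(map(float,(276,170)+r*d)))[0,0] for r in rr])
    i=prof.argmax()
    pts.append(onz('wrist',(276,170)+rr[i]*d,60,c)[:2])
pts=np.array(pts)
for _ in range(6):
    A=np.c_[2*pts,np.ones(len(pts))];s=np.linalg.lstsq(A,(pts**2).sum(1),rcond=None)[0]
    r=np.sqrt(s[2]+s[0]**2+s[1]**2);e=np.abs(np.hypot(*(pts-s[:2]).T)-r);pts=pts[e<max(2,np.median(e)*2)]
print('rim',s[:2],r,len(pts))
```

```text
orange (292.5833435058594, 153.3333282470703) 8.09029483795166 [585.9 341.6  20. ]
orange (258.1477966308594, 181.789306640625) 7.835890293121338 [600.2 284.8  20. ]
mid [593.1 313.2  20. ] 58.57694103241338
rim [594.5 313.2] 81.57657042464238 59
```

Emit:
send_rows([
  [[-0.125,-0.935,0],0],
  [[-0.125,-0.935,0],0],
  [[-0.125,-0.935,0],0],
  [[-0.125,-0.935,0],0],
  [[-0.125,-0.935,0],0],
  [[-0.125,-0.935,0],0],
  [[-0.125,-0.935,0],0],
  [[-0.125,-0.935,0],0],
  [[-0.125,-0.935,0],0],
], jaw=60)

```text
t: 2.7
position: [511.8, 69.2, 289.9]
eef_rot: [-0.0, 0.221, 0.975, 0.0]
force: [0.1, -0.4, 0.8]
opening: 0.705
```

Emit:
send_rows([
  [[-0.125,-0.935,0],0],
  [[-0.125,-0.935,0],0],
  [[-0.125,-0.935,0],0],
  [[-0.125,-0.935,0],0],
  [[-0.125,-0.935,0],0],
  [[-0.125,-0.935,0],0],
  [[-0.125,-0.935,0],0],
  [[-0.125,-0.935,0],0],
])

```text
t: 3.5
position: [442.2, -145.8, 290.0]
eef_rot: [-0.0, 0.221, 0.975, 0.0]
force: [0.5, 1.0, 0.5]
opening: 0.707
```

Emit:
send_rows([
  [[0,0,0],-8],
  [[0,0,0],-8],
  [[0,0,0],-8],
  [[0,0,0],-8],
  [[0,0,0],-8],
  [[0,0,0],-8],
  [[0,0,0],0],
  [[0,0,0],0],
])

```text
t: 4.3
position: [442.9, -145.3, 290.0]
eef_rot: [-0.0, -0.192, 0.981, 0.0]
force: [0.4, -0.2, -1.1]
opening: 0.701
```

Run:
```python
from h import *
o=bot.get_obs();print(o['t'],o['position'],o['joints'],o['opening'],o['eef_rot'])
f=bot.grab_frame('wrist');cv2.imwrite('pics/wrist2.png',f[:,:,::-1])
```

```text
4.3 [ 442.86258575 -145.30099158  290.03027046] [-4.65443863e-01  1.08516089e-01  1.70031228e+00  5.83450486e-05
  1.33313108e+00 -2.42352224e+00] 0.7010395079202385 [-1.27622812e-04 -1.92426390e-01  9.81311393e-01  1.34724224e-04]
```

View pics/wrist2.png

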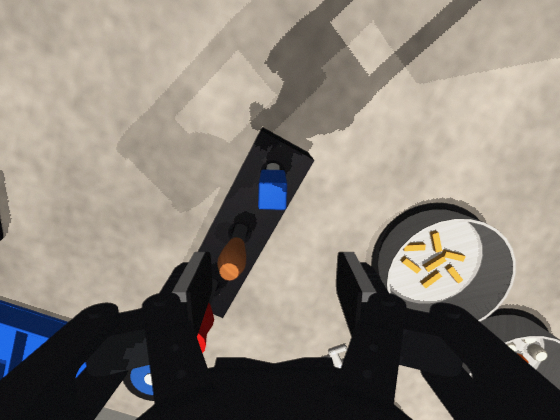

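The wrist view shows the blue handle's top face at about (272,196), nearly square to the jaws. The file handle is at (232,265), well away from the fingers.

Run:
```python
from h import *
np.set_printoptions(precision=1,suppress=True)
im=cv2.imread('pics/wrist2.png');h=cv2.cvtColor(im,cv2.COLOR_BGR2HSV);c=cam('wrist')
b=h[165:215,250:295];print(b[::5,22,2])
m=((h[:,:,0]>100)&(h[:,:,0]<125)&(h[:,:,1]>130)&(h[:,:,2]>170));m[:160]=0;m[220:]=0;m[:,:245]=0;m[:,300:]=0
k=big(m)[0];print(cv2.boundingRect(k))
P=np.array([onz('wrist',q[0],175,c)[:2] for q in k],np.float32)
r=cv2.minAreaRect(P);print(r)
M=cv2.moments(k);print(onz('wrist',(M['m10']/M['m00'],M['m01']/M['m00']),175,c))
```

```text
[ 88  78  80  81 217 223 221 221 222  45]
(259, 183, 27, 26)
((440.7154235839844, -147.34376525878906), (21.73812484741211, 22.0755672454834), 22.193206787109375)
[ 441.8 -147.7  175. ]
```

Emit:
send_rows([
  [[0.07,-0.04,0.5],0],
  [[0,0,0.8],0],
  [[0,0,0.8],0],
  [[0,0,0.8],0],
  [[0,0,0.7],0],
  [[0,0,0.6],0],
  [[0,0,0.5],0],
  [[0,0,0.4],0],
  [[0,0,0.2],0],
  [[0,0,0],0],
  [[0,0,0],0],
], jaw=60)

```text
t: 5.45
position: [442.0, -148.1, 131.5]
eef_rot: [0.0, -0.193, 0.981, -0.0]
force: [0.3, 0.0, 0.0]
opening: 0.707
```

Run:
```python
from h import *
o=bot.get_obs();print(o['t'],o['position'],o['force'],o['opening'])
f=bot.grab_frame('wrist');cv2.imwrite('pics/wrist3.png',f[:,:,::-1])
```

```text
5.45 [ 441.95938502 -148.14376306  131.46922375] [0.31641524 0.01110898 0.03015582] 0.7065135175170366
```

View pics/wrist3.png

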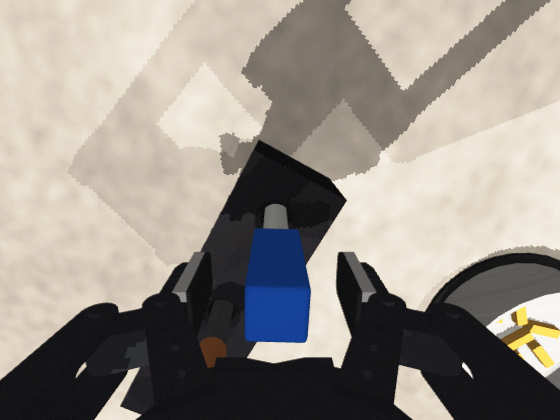

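The handle at about (277,300) sits between the pads, so I close on it.

Emit:
send_rows([
  [[0,0,0],0],
  [[0,0,0],0],
  [[0,0,0],0],
  [[0,0,0],0],
  [[0,0,0],0],
  [[0,0,0],0],
  [[0,0,0],0],
  [[0,0,0],0],
], jaw=10, squeeze=70)

```text
t: 6.3
position: [441.9, -148.0, 131.7]
eef_rot: [0.0, -0.194, 0.981, -0.0]
force: [-1.1, 0.9, 5.7]
opening: 0.274
```

Run:
```python
from h import *
o=bot.get_obs();print(o['t'],o['position'],o['force'],o['wrist_torque'],o['opening']*85.4)
```

```text
6.3 [ 441.87033027 -147.99252757  131.65925915] [-1.09062329  0.88866188  5.69949947] [0.43519055 0.20703736 0.0094469 ] 23.43707170619139
```

Emit:
send_rows([
  [[0,0,-0.2],0],
  [[0,0,-0.4],0],
  [[0,0,-0.5],0],
  [[0,0,-0.5],0],
  [[0,0,-0.5],0],
  [[0,0,-0.5],0],
  [[0,0,-0.4],0],
  [[0,0,-0.3],0],
  [[0,0,0],0],
  [[0,0,0],0],
])

```text
t: 7.3
position: [441.5, -148.0, 229.9]
eef_rot: [-0.0, -0.194, 0.981, 0.0]
force: [-1.0, 1.0, -1.9]
opening: 0.273
```

Run:
```python
from h import *
o=bot.get_obs();print(o['t'],o['position'],o['force'],o['wrist_torque'],o['opening']*85.4)
f=bot.grab_frame('wrist');cv2.imwrite('pics/wrist4.png',f[:,:,::-1])
a=bot.grab_frame('scene');b=bot.grab_frame('side')
cv2.imwrite('pics/s4.png',np.hstack([cv2.resize(a[80:300,60:260],(400,440)),cv2.resize(b[180:400,200:400],(400,440))])[:,:,::-1])
```

```text
7.3 [ 441.51065558 -148.0139787   229.91539187] [-1.04601478  1.00904883 -1.94357117] [ 0.02970714 -0.02390357 -0.0389902 ] 23.336020460262706
```

View pics/wrist4.png

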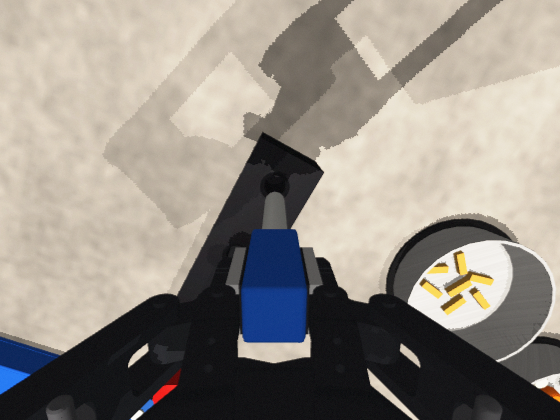

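View pics/s4.png

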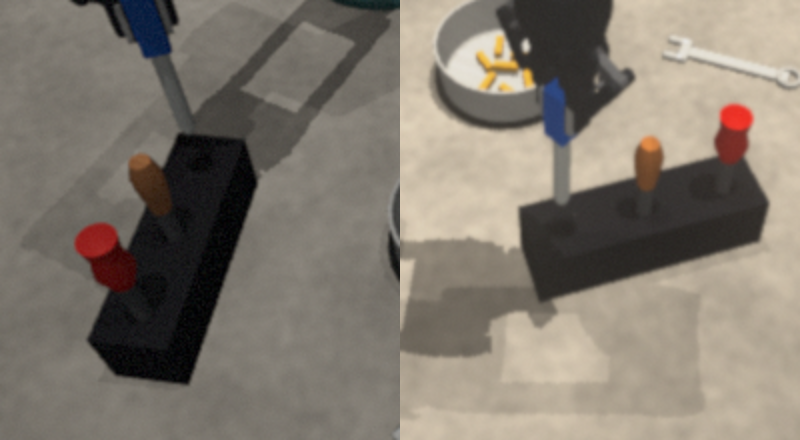

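The rod is held clear of the rack. Its tip is at about scene (153.5,146) and side (281,281), and the empty hole is visible at wrist (273,185).

Run:
```python
from h import *
np.set_printoptions(precision=1,suppress=True)
print('tip',tri('scene',(153.5,146.5),'side',(281,281.5)))
print('hole wrist',onz('wrist',(273.5,185.5),70),'scene',onz('scene',(60+202/2,80+160/2),70),'side',onz('side',(200+165/2,180+227/2),70))
print(proj('wrist',(441.5,-148,113)),proj('wrist',(441.5,-148,210)))
```

```text
tip (array([ 440.7, -150.1,  110.5]), np.float64(0.4045194946101072))
hole wrist [ 439.9 -147.8   70. ] scene [ 439.  -146.6   70. ] side [ 443.4 -150.8   70. ]
[272.6 198.8] [272.  246.2]
```

Emit:
send_rows([
  [[-0.33,0.38,0],0],
  [[-0.66,0.767,0],0],
  [[-0.66,0.767,0],0],
  [[-0.66,0.767,0],0],
  [[-0.66,0.767,0],0],
  [[-0.66,0.767,0],0],
  [[-0.66,0.767,0],0],
  [[-0.66,0.767,0],0],
  [[-0.66,0.767,0],0],
])

```text
t: 8.35
position: [522.9, 97.9, 229.4]
eef_rot: [-0.001, -0.194, 0.981, -0.0]
force: [0.4, 0.8, -1.0]
opening: 0.272
```

Emit:
send_rows([
  [[-0.66,0.767,0],0],
  [[-0.66,0.767,0],0],
  [[-0.66,0.767,0],0],
  [[-0.66,0.767,0],0],
  [[-0.66,0.767,0],0],
  [[-0.66,0.767,0],0],
  [[-0.66,0.767,0],0],
  [[-0.33,0.38,0],0],
  [[0,0,0],0],
  [[0,0,0],0],
])

```text
t: 9.35
position: [594.2, 311.9, 229.3]
eef_rot: [-0.001, -0.194, 0.981, -0.001]
force: [-0.1, -0.7, -0.7]
opening: 0.271
```

Run:
```python
from h import *
o=bot.get_obs();print(o['t'],o['position'],o['force'],o['opening']*85.4)
f=bot.grab_frame('wrist');cv2.imwrite('pics/wrist5.png',f[:,:,::-1])
a=bot.grab_frame('scene');b=bot.grab_frame('side')
cv2.imwrite('pics/s5.png',np.hstack([cv2.resize(a[120:320,320:500],(396,440)),cv2.resize(b[60:200,210:320],(346,440))])[:,:,::-1])
```

```text
9.35 [594.21897194 311.91066776 229.29879044] [-0.08246706 -0.72053338 -0.71051969] 23.153456628828373
```

View pics/wrist5.png

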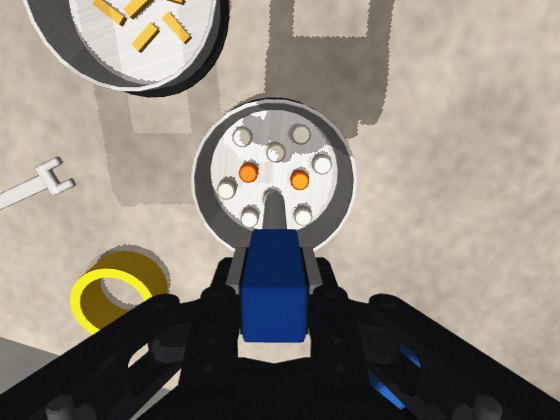

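View pics/s5.png

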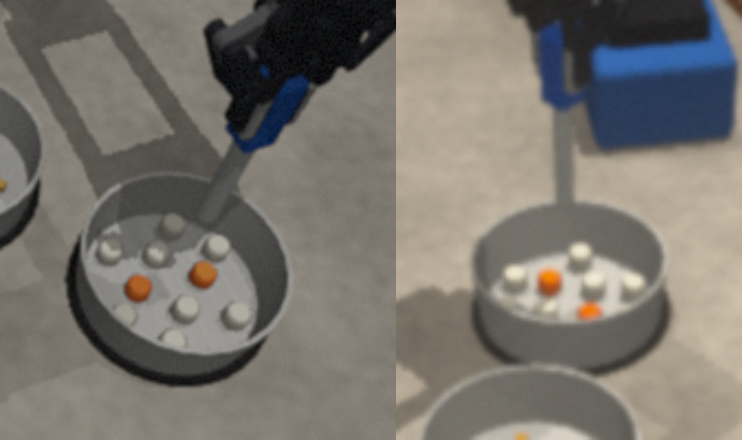

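Tip is over the bowl at about scene (414,221) and side (264,124.5). Oranges are at wrist (248,172) and (299,180). I check the tip against the bowl centre before going down.

Run:
```python
from h import *
np.set_printoptions(precision=1,suppress=True)
print('tip',tri('scene',(414.1,221.2),'side',(263.7,124.8)))
im=cv2.imread('pics/wrist5.png');h=cv2.cvtColor(im,cv2.COLOR_BGR2HSV);c=cam('wrist')
m=((h[:,:,0]<18)&(h[:,:,1]>170)&(h[:,:,2]>120));m[:,:200]=0;m[:130]=0;m[200:]=0
P=np.array([onz('wrist',cv2.minEnclosingCircle(k)[0],20,c) for k in big(m,2)]);print(P,P.mean(0),np.linalg.norm(P[0]-P[1]))
print(onz('wrist',(275.5,150.5),22,c))
```

```text
tip (array([595.8, 313.7, 112.8]), np.float64(1.6618034710706333))
[[587.1 340.   20. ]
 [601.1 283.6  20. ]] [594.1 311.8  20. ] 58.10278371336952
[566.8 302.6  22. ]
```

Emit:
send_rows([
  [[0,0,0.3],0],
  [[0,0,0.5],0],
  [[0,0,0.5],0],
  [[0,0,0.5],0],
  [[0,0,0.4],0],
  [[0,0,0.4],0],
  [[0,0,0.3],0],
  [[0,0,0.2],0],
  [[0,0,0.15],0],
  [[0,0,0.1],0],
  [[0,0,0],0],
  [[0,0,0],0],
])

```text
t: 10.7
position: [595.1, 312.8, 130.0]
eef_rot: [0.0, -0.194, 0.981, 0.0]
force: [0.6, -0.3, -1.3]
opening: 0.272
```

Run:
```python
from h import *
o=bot.get_obs();print(o['t'],o['position'],o['force'],o['wrist_torque'],o['opening']*85.4)
f=bot.grab_frame('wrist');cv2.imwrite('pics/wrist6.png',f[:,:,::-1])
# circle rows: radius 30 about centre; ramp, 24/turn, in tool x,y units
r=30/30.
for k in range(24):
    a,b=2*np.pi*k/24,2*np.pi*(k+1)/24
    print([round(r*(np.cos(b)-np.cos(a)),2),round(r*(np.sin(b)-np.sin(a)),2)])
```

```text
10.7 [595.08614564 312.77793303 129.99169165] [ 0.6239451  -0.25369574 -1.30148783] [-0.02693153 -0.01099756  0.04103972] 23.190586032085886
[np.float64(-0.03), np.float64(0.26)]
[np.float64(-0.1), np.float64(0.24)]
[np.float64(-0.16), np.float64(0.21)]
[np.float64(-0.21), np.float64(0.16)]
[np.float64(-0.24), np.float64(0.1)]
[np.float64(-0.26), np.float64(0.03)]
[np.float64(-0.26), np.float64(-0.03)]
[np.float64(-0.24), np.float64(-0.1)]
[np.float64(-0.21), np.float64(-0.16)]
[np.float64(-0.16), np.float64(-0.21)]
[np.float64(-0.1), np.float64(-0.24)]
[np.float64(-0.03), np.float64(-0.26)]
[np.float64(0.03), np.float64(-0.26)]
[np.float64(0.1), np.float64(-0.24)]
[np.float64(0.16), np.float64(-0.21)]
[np.float64(0.21), np.float64(-0.16)]
[np.float64(0.24), np.float64(-0.1)]
[np.float64(0.26), np.float64(-0.03)]
[np.float64(0.26), np.float64(0.03)]
[np.float64(0.24), np.float64(0.1)]
[np.float64(0.21), np.float64(0.16)]
[np.float64(0.16), np.float64(0.21)]
[np.float64(0.1), np.float64(0.24)]
[np.float64(0.03), np.float64(0.26)]
```

View pics/wrist6.png

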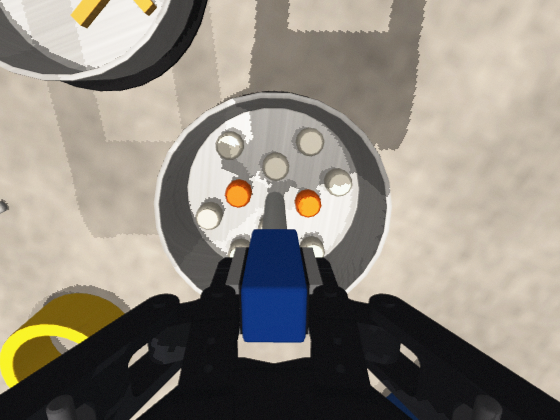

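The tip is about 8 mm above the bowl floor. It is free in the middle, with beads at the ±x and ±y tool directions, so I go out diagonally and circle.

Emit:
send_rows([
  [[0.11,0.11,0],0],
  [[0.11,0.11,0],0],
  [[0.11,0.11,0],0],
  [[0.11,0.11,0],0],
  [[0.11,0.11,0],0],
  [[0.11,0.11,0],0],
])

```text
t: 11.35
position: [568.5, 323.7, 129.6]
eef_rot: [-0.0, -0.194, 0.981, -0.0]
force: [-0.8, -0.3, -0.7]
opening: 0.273
```

Emit:
send_rows([
  [[-0.193,0.148,0],0],
  [[-0.225,0.093,0],0],
  [[-0.242,0.032,0],0],
  [[-0.242,-0.032,0],0],
  [[-0.225,-0.093,0],0],
  [[-0.193,-0.148,0],0],
  [[-0.148,-0.193,0],0],
  [[-0.093,-0.225,0],0],
  [[-0.032,-0.242,0],0],
  [[0.032,-0.242,0],0],
  [[0.093,-0.225,0],0],
  [[0.148,-0.193,0],0],
])

```text
t: 12.55
position: [620.8, 301.2, 129.6]
eef_rot: [0.0, -0.194, 0.981, 0.0]
force: [-0.0, -0.1, -0.3]
opening: 0.272
```

Emit:
send_rows([
  [[0.193,-0.148,0],0],
  [[0.225,-0.093,0],0],
  [[0.242,-0.032,0],0],
  [[0.242,0.032,0],0],
  [[0.225,0.093,0],0],
  [[0.193,0.148,0],0],
  [[0.148,0.193,0],0],
  [[0.093,0.225,0],0],
  [[0.032,0.242,0],0],
  [[-0.032,0.242,0],0],
  [[-0.093,0.225,0],0],
  [[-0.148,0.193,0],0],
])

```text
t: 13.75
position: [568.8, 324.2, 129.4]
eef_rot: [-0.0, -0.194, 0.981, -0.0]
force: [-0.5, -0.1, -1.0]
opening: 0.27
```

Run:
```python
from h import *
o=bot.get_obs();print(o['t'],o['position'],o['force'],o['wrist_torque'],o['opening']*85.4)
f=bot.grab_frame('wrist');cv2.imwrite('pics/wrist7.png',f[:,:,::-1])
a=bot.grab_frame('scene');b=bot.grab_frame('side')
cv2.imwrite('pics/s7.png',np.hstack([cv2.resize(a[120:320,320:500],(396,440)),cv2.resize(b[60:200,210:320],(346,440))])[:,:,::-1])
```

```text
13.75 [568.80826331 324.23880847 129.44082877] [-0.47391022 -0.1177215  -0.99748405] [-0.05180139  0.0091455   0.01754323] 23.05537734244466
```

View pics/wrist7.png

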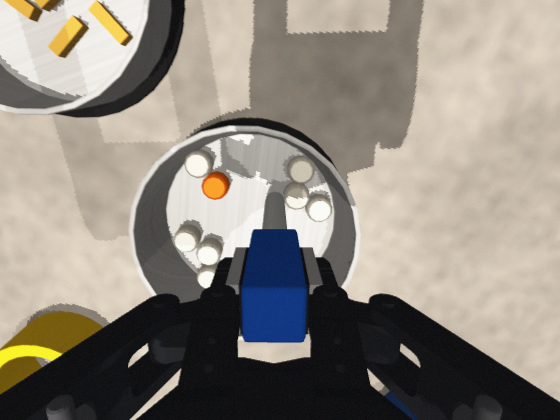

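View pics/s7.png

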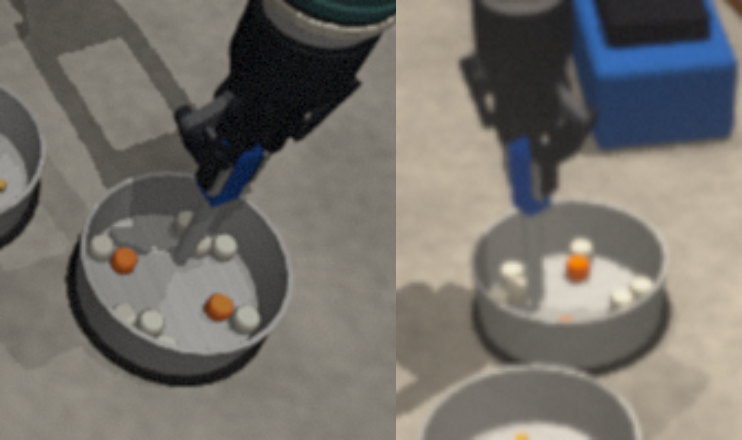

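After one turn the oranges have moved from scene-crop (138,288) to (124,260) and from (203,274) to (219,307), roughly 30 mm each. Forces are negligible. Two more turns follow.

Emit:
send_rows([
  [[-0.193,0.148,0],0],
  [[-0.225,0.093,0],0],
  [[-0.242,0.032,0],0],
  [[-0.242,-0.032,0],0],
  [[-0.225,-0.093,0],0],
  [[-0.193,-0.148,0],0],
  [[-0.148,-0.193,0],0],
  [[-0.093,-0.225,0],0],
  [[-0.032,-0.242,0],0],
  [[0.032,-0.242,0],0],
  [[0.093,-0.225,0],0],
  [[0.148,-0.193,0],0],
])

```text
t: 15.1
position: [620.7, 301.1, 129.6]
eef_rot: [0.0, -0.194, 0.981, -0.0]
force: [-0.9, 0.3, -0.6]
opening: 0.274
```

Emit:
send_rows([
  [[0.193,-0.148,0],0],
  [[0.225,-0.093,0],0],
  [[0.242,-0.032,0],0],
  [[0.242,0.032,0],0],
  [[0.225,0.093,0],0],
  [[0.193,0.148,0],0],
  [[0.148,0.193,0],0],
  [[0.093,0.225,0],0],
  [[0.032,0.242,0],0],
  [[-0.032,0.242,0],0],
  [[-0.093,0.225,0],0],
  [[-0.148,0.193,0],0],
])

```text
t: 16.3
position: [568.8, 324.2, 129.4]
eef_rot: [-0.0, -0.194, 0.981, -0.0]
force: [0.4, -0.7, -0.7]
opening: 0.276
```

Emit:
send_rows([
  [[-0.193,0.148,0],0],
  [[-0.225,0.093,0],0],
  [[-0.242,0.032,0],0],
  [[-0.242,-0.032,0],0],
  [[-0.225,-0.093,0],0],
  [[-0.193,-0.148,0],0],
  [[-0.148,-0.193,0],0],
  [[-0.093,-0.225,0],0],
  [[-0.032,-0.242,0],0],
  [[0.032,-0.242,0],0],
  [[0.093,-0.225,0],0],
  [[0.148,-0.193,0],0],
])

```text
t: 17.5
position: [620.6, 301.0, 129.6]
eef_rot: [-0.0, -0.194, 0.981, -0.0]
force: [0.0, 0.9, -0.9]
opening: 0.272
```

Emit:
send_rows([
  [[0.193,-0.148,0],0],
  [[0.225,-0.093,0],0],
  [[0.242,-0.032,0],0],
  [[0.242,0.032,0],0],
  [[0.225,0.093,0],0],
  [[0.193,0.148,0],0],
  [[0.148,0.193,0],0],
  [[0.093,0.225,0],0],
  [[0.032,0.242,0],0],
  [[-0.032,0.242,0],0],
  [[-0.093,0.225,0],0],
  [[-0.148,0.193,0],0],
])

```text
t: 18.7
position: [569.0, 324.4, 129.6]
eef_rot: [0.0, -0.194, 0.981, 0.0]
force: [0.8, 0.5, -1.4]
opening: 0.273
```

Run:
```python
from h import *
o=bot.get_obs();print(o['t'],o['position'],o['force'],o['wrist_torque'],o['opening']*85.4)
f=bot.grab_frame('wrist');cv2.imwrite('pics/wrist8.png',f[:,:,::-1])
a=bot.grab_frame('scene');b=bot.grab_frame('side')
cv2.imwrite('pics/s8.png',np.hstack([cv2.resize(a[120:320,320:500],(396,440)),cv2.resize(b[60:200,210:320],(346,440))])[:,:,::-1])
h=cv2.cvtColor(a,cv2.COLOR_RGB2HSV);m=((h[:,:,0]<16)&(h[:,:,1]>170)&(h[:,:,2]>120));m[:,:350]=0;m[:200]=0
for c in big(m,3):
    M=cv2.moments(c)
    if M['m00']>5: print('orange',onz('scene',(M['m10']/M['m00'],M['m01']/M['m00']),16))
```

```text
18.7 [568.99915817 324.38432273 129.59524765] [ 0.82671877  0.48963558 -1.43016616] [0.04169374 0.00967878 0.03360547] 23.317800495431534
orange [628.09309151 344.05850164  16.        ]
```

View pics/s8.png

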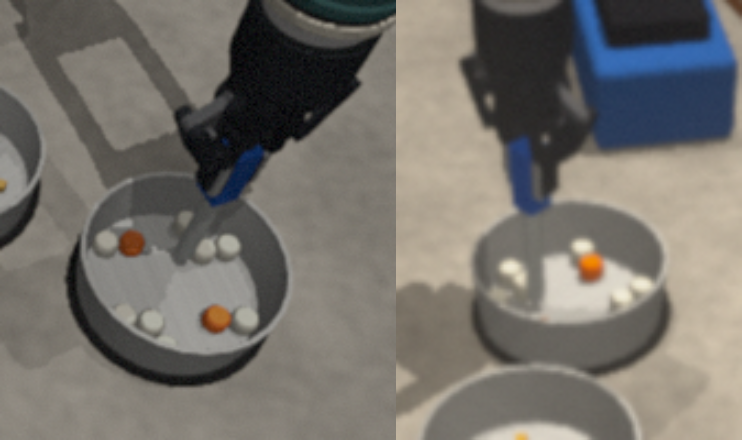

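View pics/wrist8.png

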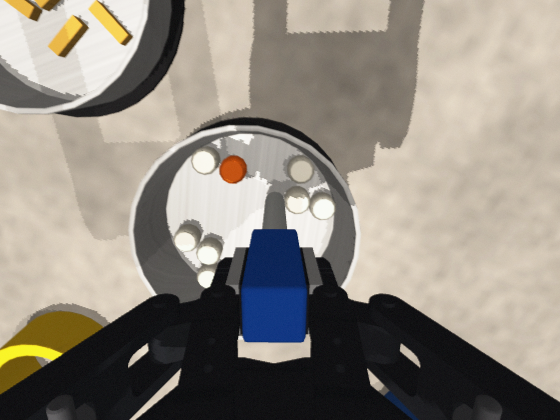

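Three turns are done. The oranges are now at scene-crop (131,243) and (215,318), well shifted and still in the bowl. I lift out and go back to the rack.

Emit:
send_rows([
  [[0,0,-0.2],0],
  [[0,0,-0.4],0],
  [[0,0,-0.5],0],
  [[0,0,-0.5],0],
  [[0,0,-0.5],0],
  [[0,0,-0.5],0],
  [[0,0,-0.4],0],
  [[0,0,-0.3],0],
  [[0,0,0],0],
])

```text
t: 19.75
position: [569.9, 323.9, 230.5]
eef_rot: [0.001, -0.194, 0.981, 0.0]
force: [0.3, 0.1, -1.7]
opening: 0.27
```

Emit:
send_rows([
  [[0.309,-0.404,0],0],
  [[0.619,-0.809,0],0],
  [[0.619,-0.809,0],0],
  [[0.619,-0.809,0],0],
  [[0.619,-0.809,0],0],
  [[0.619,-0.809,0],0],
  [[0.619,-0.809,0],0],
  [[0.619,-0.809,0],0],
  [[0.619,-0.809,0],0],
])

```text
t: 20.65
position: [499.4, 70.8, 227.6]
eef_rot: [-0.001, -0.194, 0.981, -0.0]
force: [0.4, -0.1, -1.4]
opening: 0.272
```

Emit:
send_rows([
  [[0.619,-0.809,0],0],
  [[0.619,-0.809,0],0],
  [[0.619,-0.809,0],0],
  [[0.619,-0.809,0],0],
  [[0.619,-0.809,0],0],
  [[0.619,-0.809,0],0],
  [[0.619,-0.809,0],0],
  [[0.309,-0.404,0],0],
  [[0,0,0],0],
  [[0,0,0],0],
  [[0,0,0],0],
])

```text
t: 21.75
position: [441.2, -147.9, 228.2]
eef_rot: [-0.0, -0.194, 0.981, 0.0]
force: [0.2, -0.6, -1.5]
opening: 0.271
```

Run:
```python
from h import *
o=bot.get_obs();print(o['t'],o['position'],o['eef_rot'],o['force'],o['opening']*85.4)
f=bot.grab_frame('wrist');cv2.imwrite('pics/wrist9.png',f[:,:,::-1])
a=bot.grab_frame('scene');b=bot.grab_frame('side')
cv2.imwrite('pics/s9.png',np.hstack([cv2.resize(a[80:300,60:260],(400,440)),cv2.resize(b[180:400,200:400],(400,440))])[:,:,::-1])
```

```text
21.75 [ 441.23793156 -147.8580164   228.211898  ] [-3.95361433e-04 -1.93865654e-01  9.81027910e-01  4.38387749e-04] [ 0.18833729 -0.57164333 -1.47533887] 23.15334085418613
```

View pics/wrist9.png

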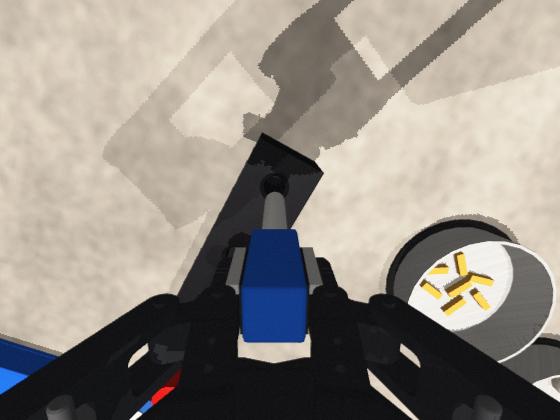

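View pics/s9.png

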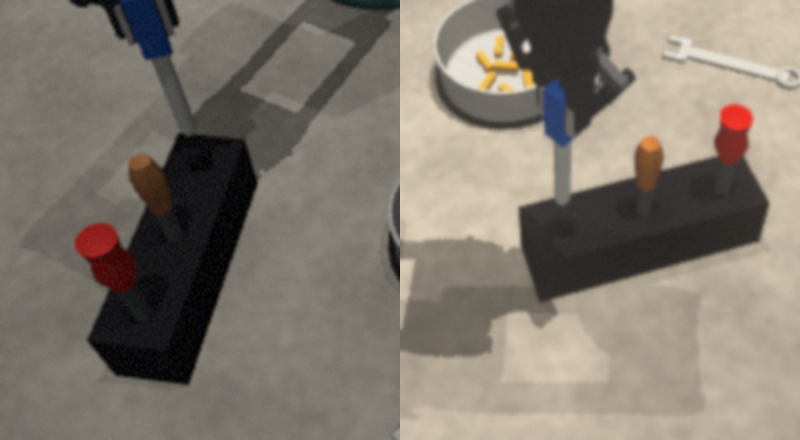

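The picture matches the one taken just after lifting: rod vertical over the hole at (273,185). I lower in two stages and check the force between them.

Emit:
send_rows([
  [[0,0,0.2],0],
  [[0,0,0.3],0],
  [[0,0,0.3],0],
  [[0,0,0.3],0],
  [[0,0,0.3],0],
  [[0,0,0.2],0],
  [[0,0,0.2],0],
  [[0,0,0],0],
])

```text
t: 22.7
position: [441.3, -148.4, 173.7]
eef_rot: [-0.001, -0.194, 0.981, 0.0]
force: [-0.2, 0.7, -0.7]
opening: 0.273
```

Emit:
send_rows([
  [[0,0,0.2],0],
  [[0,0,0.2],0],
  [[0,0,0],0],
])

```text
t: 23.0
position: [441.3, -148.4, 161.9]
eef_rot: [-0.001, -0.194, 0.981, 0.0]
force: [0.6, 0.1, -1.6]
opening: 0.27
```

Emit:
send_rows([
  [[0,0,0.2],0],
  [[0,0,0.2],0],
  [[0,0,0.2],0],
  [[0,0,0.15],0],
  [[0,0,0.1],0],
  [[0,0,0.08],0],
  [[0,0,0.05],0],
  [[0,0,0],0],
  [[0,0,0],0],
])

```text
t: 23.9
position: [441.9, -148.7, 133.3]
eef_rot: [0.0, -0.194, 0.981, -0.0]
force: [0.4, 0.1, -0.3]
opening: 0.271
```

Emit:
send_rows([
  [[0,0,0.04],0],
  [[0,0,0],0],
])

```text
t: 24.1
position: [441.8, -148.7, 132.0]
eef_rot: [0.0, -0.194, 0.981, -0.0]
force: [0.4, 0.1, -1.7]
opening: 0.269
```

Emit:
send_rows([
  [[0,0,0],0],
  [[0,0,0],0],
  [[0,0,0],0],
  [[0,0,0],0],
  [[0,0,0],0],
  [[0,0,0],0],
  [[0,0,0],0],
], jaw=60)

```text
t: 24.8
position: [441.8, -148.6, 132.0]
eef_rot: [-0.0, -0.194, 0.981, -0.0]
force: [0.5, 0.4, -0.1]
opening: 0.705
```

Run:
```python
from h import *
o=bot.get_obs();print(o['t'],o['position'],o['force'],o['opening']*85.4)
f=bot.grab_frame('wrist');cv2.imwrite('pics/wrist10.png',f[:,:,::-1])
```

```text
24.8 [ 441.79702412 -148.63609559  132.02158959] [ 0.53154079  0.3537978  -0.06092761] 60.21581150718652
```

View pics/wrist10.png

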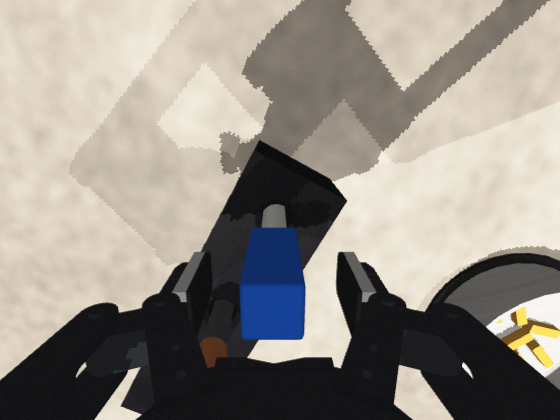

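The rod stands in its hole with the handle at (273,300) and both pads clear. I go straight up, then move aside.

Emit:
send_rows([
  [[0,0,-0.3],0],
  [[0,0,-0.6],0],
  [[0,0,-0.8],0],
  [[0,0,-0.9],0],
  [[0,0,-0.9],0],
  [[0,0,-0.9],0],
  [[0,0,-0.6],0],
  [[0,0,-0.3],0],
  [[0,0,0],0],
  [[0,0,0],0],
  [[0,0,0],0],
])

```text
t: 25.95
position: [441.1, -148.2, 289.8]
eef_rot: [-0.001, -0.194, 0.981, 0.001]
force: [0.1, -0.4, 0.6]
opening: 0.699
```

Run:
```python
from h import *
o=bot.get_obs();print(o['t'],o['position'],o['force'],abs(o['joint_vel']).max())
a=bot.grab_frame('scene');b=bot.grab_frame('side');w=bot.grab_frame('wrist')
cv2.imwrite('pics/s11.png',np.hstack([cv2.resize(a,(400,300)),cv2.resize(b,(400,300))])[:,:,::-1])
cv2.imwrite('pics/w11.png',w[:,:,::-1])
h=cv2.cvtColor(a,cv2.COLOR_RGB2HSV);m=((h[:,:,0]<16)&(h[:,:,1]>170)&(h[:,:,2]>90));m[:,:350]=0;m[:200]=0
for c in big(m,3):
    M=cv2.moments(c)
    if M['m00']>5:
        p=onz('scene',(M['m10']/M['m00'],M['m01']/M['m00']),16);print('orange',p,np.hypot(p[0]-594,p[1]-312.3))
h=cv2.cvtColor(w,cv2.COLOR_RGB2HSV);m=((h[:,:,0]>100)&(h[:,:,0]<125)&(h[:,:,1]>130)&(h[:,:,2]>170));m[:150]=0;m[220:]=0;m[:,:245]=0;m[:,300:]=0
M=cv2.moments(big(m)[0]);print('handle top',onz('wrist',(M['m10']/M['m00'],M['m01']/M['m00']),175),M['m00'])
```

```text
25.95 [ 441.05081265 -148.2252238   289.84791735] [ 0.05709785 -0.42235086  0.57906059] 0.005715570049425645
orange [628.18987335 343.38965623  16.        ] 46.2116236903965
orange [557.47026644 282.20298639  16.        ] 47.33129685633036
handle top [ 441.09322839 -149.08139061  175.        ] 591.0
```

View pics/s11.png

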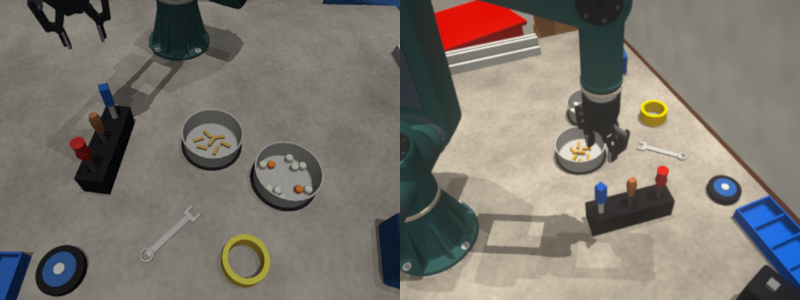

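View pics/w11.png

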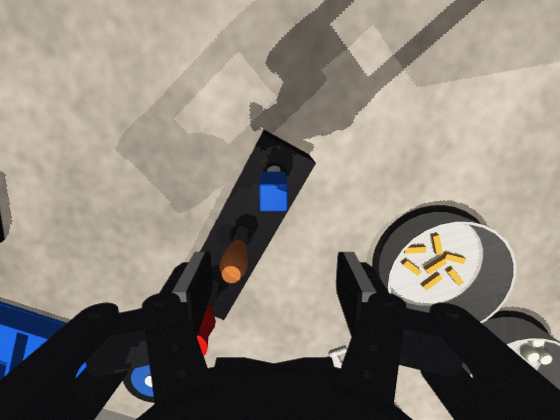

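The rod stands upright in its own hole, with the handle top about 1.5 mm from where it was at the start. The gripper is clear at z 290 and still. Both oranges are in the bowl, 46–47 mm from its middle and more than 40 mm from where they lay.

Run:
```python
from cell import bot
print(bot.sign_off())
```

```text
the job is handed in; nothing more can be done
None
```

I took the blue rod from the rack hole nearest the robot and stirred three full turns at 28 mm radius, with the tip about 8 mm above the bowl floor. I then stood the rod back in the same hole and handed the job in at about 26 s.

**Last checks:**
- **Rod:** it looks upright, with its handle top within about 1.5 mm of where it started.
- **Orange beads:** they lie in the bowl 46–47 mm from its middle, each more than 40 mm from where it began.
- **Robot:** the gripper was clear and still above the rod. The wrist force never read above about 6 N.

No check failed. The bowl-centre estimates from the different views differed by 2–3 mm, which the stirring radius easily covers. The bowl's own x/y directions can't be seen, so I relied on full turns to pass all four sides. The tip height was worked out from the grip height, not measured in the bowl.

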